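# Shut the cutlery drawer, then open the drain cleaner's safety cap

### The job

I am about to dose the drain cleaner: first push the open cutlery drawer fully home, past its catch, so that nothing drips on the cutlery. Then press the clamped jug's safety cap down, and keeping it pressed turn it about a quarter turn anticlockwise (seen from above) to free it, then lift it straight up and stop with it still held in the gripper, upright and roughly 8 cm clear above the jug's mouth: the program finishes while holding it there. Leave the other kitchen things where they stand.

Things in the scene. Friction and masses are not known exactly. Their poses are not given: they have to be found in the camera images.
- drawer_unit: low light-wood cutlery box fixed on the worktop, 230 mm deep (x), 240 wide (y), 106 high, with one drawer. Origin: on the worktop under the middle of the cabinet's front edge. Its +x points from front to back, the way the drawer is pushed shut; z up
- cutlery_drawer (a joint): travel of the cutlery drawer in m: 0 is fully home against its stop, growing as it slides out towards the unit's -x (at most 0.15). About 1.2 N of friction; near the end a sprung roller catch resists with some 4 N more until about 4 mm from home, then draws the drawer home and holds it
- drawer_front (a point): point on the outer face of the drawer's front, midway across, 60 mm above the worktop; moves with the drawer, axes as the unit's. Front 236 mm wide, 16 thick, from 8 to 88 mm above the worktop, with 14 mm higher horns either side of a 70 mm wide finger notch in the middle. No handle. When home this face is 16 mm in front of the cabinet's front edge
- jug: white rectangular cleaner jug clamped immovably in a steel holder screwed to the worktop: body 98 x 74 mm, its flat shoulder 132 mm above the worktop, a round neck of 30 mm diameter above it up to 190 mm, loop handle on its +x side (below 130 mm). Origin: on the worktop under the neck's axis; z up
- jug_mouth (a point): centre of the mouth at the top rim of the jug's neck, 190 mm above the worktop; axes as the jug's. The locked cap's rim is 23 mm below this point, its x axis along the jug's x
- cap: grey ribbed push-and-turn safety cap on the jug's neck: loose part, about 35 g, outer diameter 52 mm, 34 high, hollow from below (inside 44 mm wide, 29 deep). Origin: centre of its lower rim; z up. Locked, its rim is 167 mm and its top 201 mm above the worktop. Two tabs inside lock it under lugs of the neck
- cap_top (a point): centre of the cap's top face, 34 mm above its rim. A spring in the neck holds the cap up (4 N at rest, 9 N fully down). It presses 6 mm down to a stop and must be kept 3.5 to 6 mm down to turn; it is free to lift at 60 to 130 degrees anticlockwise (from above) of locked, and then springs up a few mm. A firm stop blocks clockwise
- mug: blue china mug, 76 mm across, 85 high, on top of the drawer unit; origin at the centre of its underside. Stays there
- spice_jar: glass jar with a steel lid, 44 mm across, 90 high, on top of the drawer unit; origin at the centre of its underside. Stays there
- tumbler: glass tumbler, 66 mm across, 90 high, standing on the worktop in front of the jug; origin at the centre of its underside. Stays there
- bowl: white china bowl, 110 mm across, 50 high, on the worktop behind the jug; origin at the centre of its underside. Stays there
- soap: orange dish soap bottle, 60 mm across, 170 high, on the left of the worktop; origin at the centre of its underside. Stays there
- dish_brush: dish brush lying on the right of the worktop; origin at its underside. Stays there
- pot: steel cooking pot, 150 mm across, 85 high, on the right of the worktop; origin at the centre of its underside. Stays there
Things that resemble listed ones, but are neither listed nor needed, are in the scene too. Leave any purple look-alike of the jug alone.

How it is judged:
On the way, in this order (a step that is already met when the one before it is completed fails the run):
1. the drawer is fully home, past its catch (value of joint cutlery_drawer below 0.003 m), for 0.2 s.
2. with the drawer home, the gripper presses the cap at least 3 mm down (value of joint cutlery_drawer below 0.003 m and z of cap in the frame of jug_mouth below -0.026 m and contact force between the fingers and cap above 1 N), for 0.1 s.
3. the cap has been turned free, still on the neck (z of cap in the frame of jug_mouth below -0.012 m and angle between the x axis of cap and the x axis of jug, either way round above 0.9 rad), for 0.05 s.
At the end, for the whole second after the job is handed in: The drawer is home (within 3 mm), and the gripper holds the cap still and upright (within 20 degrees) above the jug's mouth, its rim 40 to 140 mm higher than the mouth and within 40 mm of it sideways, touching nothing of the jug (value of joint cutlery_drawer below 0.003 m and z of cap in the frame of jug_mouth between 0.04 and 0.14 m and horizontal distance between cap and jug_mouth below 0.04 m and angle between cap's own z axis and vertical below 0.35 rad and contact force between the fingers and cap above 1 N and contact force between cap and jug below 0.05 N and linear speed of cap below 0.03 m/s); the arm keeps its last pose, push and grip.
It fails at once if a bystander is pushed more than 25 mm or knocked over (distance of any of mug, spice_jar, tumbler, bowl, soap, dish_brush, pot from where it was at the start of the episode above 0.025 m or angle between any of mug, spice_jar, tumbler, bowl, soap, pot's own z axis and vertical above 0.5 rad).
It also fails if it takes over 64 s, if anything falls off the work surface, if the arm or the gripper's body presses on something with over 40 N, if the wrist force passes 120 N, or if a joint passes its speed limit or range.

### The arm

A 6-joint arm with a two-finger parallel gripper is mounted at the origin on the work surface. World frame = base frame: x ahead of the robot, y to its left, z up, the work surface at z = 0. Lengths are in m, angles in rad, forces in N, time in s.
With the tool pointing down it reaches from about 0.3 to 0.875 m from the base axis. Payload 6.4 kg.
Tool frame: the origin (TCP) lies on the centre line of the jaws, within the pads' length; the fingertips stand 25 mm ahead of it and the grasp point (between the pads) lies 6 mm ahead of it (ctrl.tip_reach is the distance from the TCP to the fingertips, in m); z points along the fingers, y is the line along which they close (so a half turn about z gives the same grasp; the last joint's range is limited). The gripper opens to 85 mm and grips with 20 to 120 N. Pads are 22 mm wide; open, the fingers measure 114 mm over their backs; the gripper's body (76 mm by 85 mm) begins 54 mm behind the grasp point. The pads swing forward as they close: fully open they stand 13 mm farther back than shut.
Start: joints at [-1.408, 0.181, 1.607, -0, 1.354, -0.206], TCP at [0.207, -0.536, 0.256] pointing down, gripper open.
Joint ranges: [-2.99, 2.99], [-0.89, 2.07], [0.3, 2.58], [-1.14, 4.28], [0, 2.63], [-3.12, 3.12]. Speed limits (rad/s): [2.57, 2.57, 3.01, 3.14, 3.14, 3.14].

### API

Orientations are given as a unit quaternion [w, x, y, z].
In Python, from bench import ctrl gives the robot as it stands.
- The arm moves only by the tool servo_tool, never from a script. Its argument "motion" is a list that holds one entry, the list of rows, each a list of 5 numbers: the shift along the tool's x, y, z in cm, then the turn about the tool's z in degrees, then the closure, from -1 (fully open) to 1 (shut). In form: [[[dx, dy, dz, twist, claw], ...]]. A call has 1 to 5 rows; each row is the pose to reach, as a shift and turn from the pose commanded when the call began, along the tool's axes at that moment; what a row does not reach only later rows make up. A row lasts 1/10 s, in which the tool goes at most 50 mm and 8.59 degrees, less where a joint would pass 70% of its speed; a pose out of reach is approached as far as the arm can. A call with a gripper value outside its range is refused whole. The fingers move at their own pace and stop on an object; the grip force is fixed at half the most. Time passes only in rows, so rows that repeat a pose let the fingers close. It gives the time, the measured TCP pose, the force, the opening and the grip force at its end, in the units of the state.
- ctrl.get_obs(): the state, without advancing time (a new reading comes with each control period).
- ctrl.camera(name): name is "scene" or "top"; returns a dict with "pixels" (480x640x3 uint8, red, green, blue), "depth" (480x640 float32, m along the optical axis (not along the pixel's ray), 0 where there is no reading), "fx", "fy", "cx", "cy" (pixels), "R" (3x3) and "t" (3): a world point X has camera coordinates R X + t. Camera axes: x right, y down, z forward; pixel columns grow to the right and rows downward; lengths in m; the calibration is good to about 2 mm. A picture is of the moment at which its call begins.
- ctrl.hand_in(): hands the job in; it is judged then, once.
The state is a dict: "time_s": time; "q": joint angles; "dq": joint speeds; "joint_efforts": joint torques, N m; "eef_pos": TCP position; "eef_rot": TCP orientation; "wrist_force": force on the tool from outside, world axes, zero at the start; "torque": the same for the moment, N m; "opening": opening from 0.0 (shut) to 1.0 (fully open); "grasp_force": force on a finger pad.
Only numpy, scipy, OpenCV 4.12 (cv2) and the standard library are available. Lean on these libraries where they do the work, as an engineer would, in place of code of your own. Each camera call takes 0.05 s, during which the arm holds its last target. There are 200 camera calls.

## Working session

There is one attempt and no reset: what is moved stays moved. The work goes in short steps, Python scripts to look and compute and a tool call to move; the robot and the scene stay as the last step left them, time stands still between calls to the robot, and variables do not carry over. Pictures are saved under pics/ and viewed, at most 10 in all, crops included, and the job is handed in when it is done.

Besides the shell and the picture viewer there is one more tool, called after "Call:" as a command line: name --argument value ..., lists and objects as JSON in quotes. servo_tool: Moves the arm, as the interface text tells. Its arguments: {"type":"object","properties":{"motion":{"type":"array"}},"required":["motion"]}

```bash
mkdir -p pics; cat > h.py <<'E'
import numpy as np, cv2
from bench import ctrl
def cam(n):
    c=ctrl.camera(n); c['R']=np.array(c['R']); c['t']=np.array(c['t']); return c
def save(c,f,crop=None,s=1):
    im=c['pixels'][:,:,::-1]
    if crop: im=im[crop[1]:crop[3],crop[0]:crop[2]]
    cv2.imwrite('pics/'+f,cv2.resize(im,None,fx=s,fy=s,interpolation=cv2.INTER_CUBIC))
def world(c):
    v,u=np.mgrid[:480,:640]; d=c['depth']
    p=np.stack([(u-c['cx'])/c['fx']*d,(v-c['cy'])/c['fy']*d,d],-1)
    w=(p-c['t'])@c['R']; w[d==0]=np.nan; return w
def ray(c,u,v,z):
    o=-c['R'].T@c['t']; d=c['R'].T@np.array([(u-c['cx'])/c['fx'],(v-c['cy'])/c['fy'],1]); return o+d*(z-o[2])/d[2]
E
python3 - <<'E'
from h import *
for n in ('scene','top'):
    c=cam(n); save(c,n+'1.png'); print(n,-c['R'].T@c['t'],c['R'][2],c['fx'])
o=ctrl.get_obs(); print(o)
E
```

```text
scene [ 1.64187048 -0.17331418  1.19026002] [-0.71821112  0.11649953 -0.68600339] 606.750940971691
top [ 0.35641292 -0.02266534  1.62625912] [ 0.11045568  0.01280412 -0.99379857] 499.50795180489825
{'time_s': 0.1, 'q': array([-1.40829368e+00,  1.81496137e-01,  1.60789002e+00, -6.70188064e-06,
        1.35383852e+00, -2.06286247e-01]), 'dq': array([ 0.00099682, -0.00196941, -0.00350954, -0.00126661,  0.00082827,
       -0.00058396]), 'joint_efforts': array([ 1.07054104e-03, -4.45874655e+01, -3.52237344e+01, -1.60287609e-04,
        4.04131366e-03,  1.72446100e-06]), 'eef_pos': array([ 0.20722495, -0.53586533,  0.2554664 ]), 'eef_rot': array([-8.15889033e-04,  9.83047000e-01,  1.83351929e-01,  1.45915561e-05]), 'wrist_force': array([-0.28639806,  1.21079796,  0.17373536]), 'torque': array([ 0.04424936, -0.00553448, -0.02088592]), 'grasp_force': 0.0, 'opening': 1.0024474784150301}
```

View pics/scene1.png

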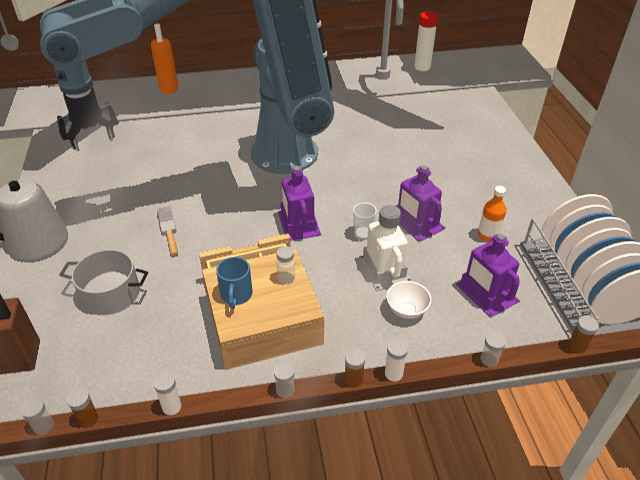

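View pics/top1.png

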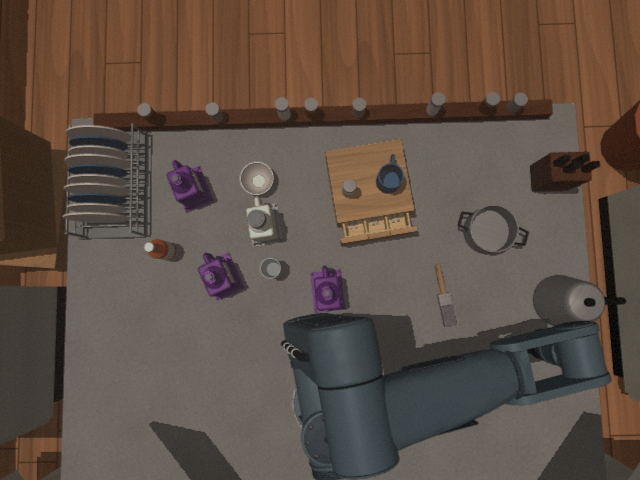

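The three purple jugs, at top-view (187,185), (217,275) and (327,290), are the look-alikes. The white jug at top (260,220) / scene (387,245), with its grey cap, fits the description. The drawer unit is at top (370,190) with its open drawer front at (378,235), and a purple jug stands about 0.15 m in front of it. I'll measure these and confirm in a crop.

```bash
python3 - <<'E'
from h import *
c=cam('top'); w=world(c)
crop=c['pixels'][120:320,170:440,::-1]; cv2.imwrite('pics/crop1.png',cv2.resize(crop,None,fx=2.9,fy=2.9,interpolation=cv2.INTER_CUBIC))
def band(box,z0,z1):
    u0,v0,u1,v1=box; m=np.zeros((480,640),bool); m[v0:v1,u0:u1]=True
    return m&(w[...,2]>z0)&(w[...,2]<z1)
def rep(n,m):
    p=w[m]; print(n,m.sum(),p.min(0).round(3),p.max(0).round(3),'mean',p.mean(0).round(4))
    (x,y),(a,b),t=cv2.minAreaRect((p[:,:2]*1000).astype(np.float32)); print('  rect',round(x),round(y),round(a),round(b),round(t,2))
rep('cap',band((235,195,285,250),.19,.215))
rep('shoulder',band((235,195,285,250),.122,.142))
rep('unit top',band((315,130,425,235),.098,.114))
rep('front',band((325,215,430,250),.075,.105))
rep('purple',band((300,255,350,320),.12,.16))
rep('purple all',band((300,255,350,320),.02,.25))
rep('purple2',band((190,245,245,305),.02,.25))
rep('tumbler',band((255,255,290,285),.05,.11))
rep('bowl',band((235,160,275,198),.03,.06))
rep('mug',band((370,150,410,200),.13,.25)); rep('jar',band((335,170,362,205),.15,.25))
# cap circle from grey pixels ray-cast
m=band((235,195,285,250),.19,.215).astype(np.uint8)
k=cv2.findContours(m,cv2.RETR_EXTERNAL,cv2.CHAIN_APPROX_NONE)[0]; k=max(k,key=len)
(u,v),r=cv2.minEnclosingCircle(k); print(u,v,r,ray(c,u,v,.201))
s=cam('scene'); ws=world(s)
mm=(ws[...,2]>.194)&(ws[...,2]<.21); mm[:200]=0;mm[240:]=0;mm[:,:370]=0;mm[:,410:]=0
p=ws[mm];print('scene cap',p.min(0),p.max(0))
mm=(ws[...,2]>.098)&(ws[...,2]<.112); mm[:225]=0;mm[:,:180]=0;mm[:,340:]=0
p=ws[mm];(x,y),(a,b),t=cv2.minAreaRect((p[:,:2]*1000).astype(np.float32)); print('scene unit',x,y,a,b,t)
E
```

```text
cap 259 [0.538 0.166 0.191] [0.589 0.219 0.21 ] mean [0.5634 0.1913 0.2006]
  rect 563 192 50 51 62.08
shoulder 474 [0.514 0.152 0.122] [0.64  0.233 0.142] mean [0.5628 0.1865 0.1313]
  rect 578 193 126 74 7.26
unit top 4983 [ 0.518 -0.285  0.098] [ 0.817 -0.015  0.114] mean [ 0.6815 -0.1456  0.106 ]
  rect 656 -151 295 241 7.92
front 703 [ 0.495 -0.286  0.075] [ 0.581 -0.041  0.105] mean [ 0.5318 -0.1585  0.0927]
  rect 553 -164 89 238 7.83
purple 732 [ 0.294 -0.046  0.12 ] [0.422 0.031 0.155] mean [ 0.3482 -0.0078  0.1348]
  rect 359 -7 127 74 4.37
purple all 926 [ 0.291 -0.053  0.036] [0.425 0.037 0.202] mean [ 0.3487 -0.0085  0.1347]
  rect 359 -7 133 83 4.58
purple2 1194 [0.336 0.271 0.02 ] [0.475 0.379 0.205] mean [0.4023 0.3207 0.1193]
  rect 414 335 135 85 23.02
tumbler 150 [0.393 0.135 0.051] [0.455 0.198 0.096] mean [0.426  0.1724 0.0796]
  rect 424 167 63 62 88.44
bowl 300 [0.664 0.158 0.03 ] [0.771 0.265 0.058] mean [0.726  0.2171 0.0435]
  rect 717 212 108 106 87.44
mug 374 [ 0.642 -0.239  0.13 ] [ 0.752 -0.165  0.197] mean [ 0.6865 -0.2044  0.1698]
  rect 692 -199 99 75 21.71
jar 197 [ 0.632 -0.102  0.15 ] [ 0.674 -0.06   0.204] mean [ 0.6502 -0.0805  0.1881]
  rect 651 -81 40 41 44.9
256.15216064453125 218.4130401611328 9.171088218688965 [0.56317262 0.19109012 0.201     ]
scene cap [0.53805254 0.16771964 0.19400131] [0.59463793 0.2212747  0.20931418]
scene unit 726.194091796875 -138.63253784179688 440.38482666015625 240.70742797851562 7.907278537750244
```

View pics/crop1.png

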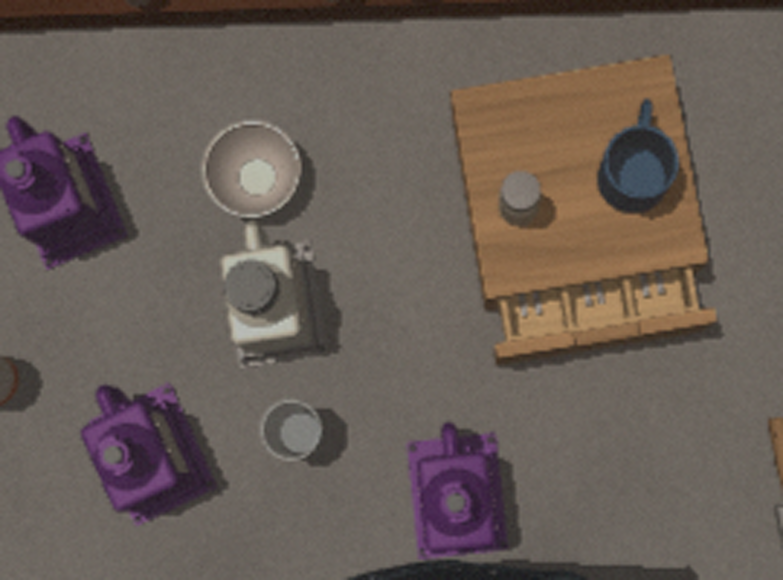

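The crop confirms it: the white jug has the grey cap (crop (252,287)), the purple ones are look-alikes, and the drawer front runs from crop (497,355) to (717,318). Cap: ≈(0.564, 0.192), top at z = 0.201 as specified, diameter 51 mm. Unit: yaw +7.9°, width 241 mm, front face centre ≈(0.510, -0.171), so about 49 mm open. Its home face should be at ≈(0.558, -0.164).

```bash
cat >> h.py <<'E'
from scipy.spatial.transform import Rotation as Ro
def to(p,yaw):
    o=ctrl.get_obs(); w,x,y,z=o['eef_rot']; R=Ro.from_quat([x,y,z,w]).as_matrix()
    y0=np.degrees(np.arctan2(R[1,0],R[0,0]))
    print('now',o['time_s'],o['eef_pos'].round(4),'yaw',round(y0,2),'q6',o['q'][5].round(3),'F',o['wrist_force'].round(1),'-> cm',((R.T@(np.array(p)-o['eef_pos']))*100).round(2),'twist',round((y0-yaw+180)%360-180,2))
E
python3 -c "
from h import *
to([.445,-.18,.256],7.9)"
```

```text
now 0.2 [ 0.2073 -0.536   0.2557] yaw 21.13 q6 -0.206 F [ 0.  -1.2  1.3] -> cm [ 3.501e+01 -2.464e+01  1.000e-02] twist 13.23
```

Call:
servo_tool --motion '[[[3,-2,0,2,1],[6,-4,0,4,1],[9,-6,0,6,1],[12,-8.5,0,8,1],[15,-10.5,0,10,1]]]'

```text
time_s: 0.7
eef_pos: [0.3098, -0.3826, 0.256]
eef_rot: [-0.0, 0.995, 0.096, -0.0]
wrist_force: [1.3, -0.2, 0.5]
opening: 0.147
grasp_force: 0.0
```

```bash
python3 -c "
from h import *
to([.445,-.18,.256],7.9)"
```

```text
now 0.7 [ 0.3098 -0.3826  0.256 ] yaw 11.03 q6 0.246 F [ 1.3 -0.2  0.5] -> cm [ 1.715e+01 -1.730e+01  1.000e-02] twist 3.13
```

Call:
servo_tool --motion '[[[3.4,-3.5,0,1,1],[6.9,-6.9,0,2,1],[10.3,-10.4,0,3,1],[13.7,-13.8,0,3.1,1],[17.1,-17.3,0,3.1,1]]]'

```text
time_s: 1.2
eef_pos: [0.4445, -0.1798, 0.2564]
eef_rot: [0.0, 0.998, 0.07, 0.0]
wrist_force: [-0.0, -0.6, -0.1]
opening: 0.0
grasp_force: 0.0
```

Call:
servo_tool --motion '[[[0,0,4,0,1],[0,0,8,0,1],[0,0,12,0,1],[0,0,16,0,1],[0,0,18,0,1]]]'

```text
time_s: 1.7
eef_pos: [0.4418, -0.18, 0.0729]
eef_rot: [-0.002, 0.998, 0.07, -0.002]
wrist_force: [0.2, 0.8, -0.6]
opening: 0.005
grasp_force: 0.0
```

```bash
python3 -c "
from h import *
to([.5585-.011,-.164-.0015,.077],7.9)
c=cam('scene'); save(c,'s2.png',(170,130,370,330),3)"
```

```text
now 1.7 [ 0.4418 -0.18    0.0729] yaw 8.04 q6 0.794 F [ 0.2  0.8 -0.6] -> cm [10.67  0.04 -0.45] twist 0.14
```

View pics/s2.png

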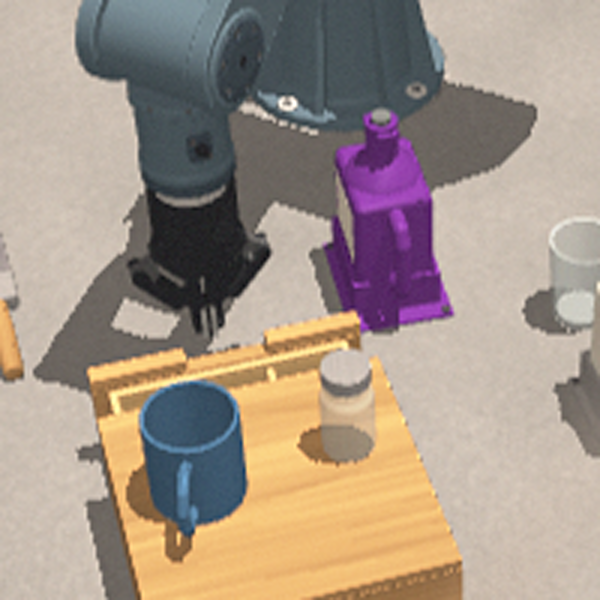

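The closed fingers (205,320) stand in front of the drawer's finger notch, clear of everything. Next I push.

Call:
servo_tool --motion '[[[1.5,0,-0.4,0,1],[3.3,0,-0.4,0,1],[5,0,-0.4,0,1],[6.5,0,-0.4,0,1],[8,0,-0.4,0,1]]]'

```text
time_s: 2.25
eef_pos: [0.5236, -0.1707, 0.0812]
eef_rot: [0.0, 0.998, 0.07, -0.0]
wrist_force: [-1.0, -2.2, 0.4]
opening: 0.001
grasp_force: 1.0
```

Call:
servo_tool --motion '[[[0.6,0,0,0,1],[1.2,0,0,0,1],[1.7,0,0,0,1],[2.2,0,0,0,1],[2.6,0,0,0,1]]]'

```text
time_s: 2.75
eef_pos: [0.5469, -0.167, 0.0802]
eef_rot: [-0.0, 0.998, 0.07, -0.003]
wrist_force: [-22.1, -5.6, 15.0]
opening: 0.0
grasp_force: 11.5
```

```bash
cat > dr.py <<'E'
from h import *
to([.5585-.011,-.164-.0015,.077],7.9)
c=cam('top'); w=world(c); m=np.zeros((480,640),bool); m[130:245,315:425]=True
m&=(w[...,2]>.092)&(w[...,2]<.114)
p=w[m][:,:2]; ax=np.array([.9905,.1374]); s=p@ax; t=p@[-.1374,.9905]
for a in (-.22,-.03):  # horns left/right: front extent along unit x
    pass
for lo,hi in ((-.33,-.29),(-.19,-.15)):
    k=s[(t>lo)&(t<hi)]; 
    if len(k): print('t',lo,hi,'front',k.min().round(4),'back',k.max().round(4),'depth',(k.max()-k.min()).round(4))
print('t range',t.min(),t.max())
E
python3 dr.py
```

```text
now 2.75 [ 0.5469 -0.167   0.0802] yaw 8.06 q6 0.929 F [-22.1  -5.6  15. ] -> cm [ 0.09 -0.14  0.32] twist 0.16
t -0.33 -0.29 front 0.5892 back 0.7759 depth 0.1867
t -0.19 -0.15 front 0.5287 back 0.7756 depth 0.2468
t range -0.36008621275107694 -0.1194442803329848
```

The depth of 246 mm (230 + 16) and a 22 N stop force show the drawer is home. I'll hold briefly, then back off and rise.

Call:
servo_tool --motion '[[[0.1,0,0,0,1],[0.1,0,0,0,1],[0.1,0,0,0,1],[-1,0,0,0,1],[-3,0,0,0,1]]]'

```text
time_s: 3.3
eef_pos: [0.5196, -0.1711, 0.0806]
eef_rot: [0.0, 0.998, 0.07, 0.001]
wrist_force: [-0.2, 0.1, 0.7]
opening: -0.003
grasp_force: 0.0
```

Call:
servo_tool --motion '[[[0,0,-4,0,1],[0,0,-8,0,1],[0,0,-12,0,1],[0,0,-16,0,0],[0,0,-20,0,-1]]]'

```text
time_s: 3.8
eef_pos: [0.5188, -0.1706, 0.282]
eef_rot: [-0.0, 0.998, 0.07, 0.001]
wrist_force: [0.8, -0.3, 1.1]
opening: 0.333
grasp_force: 0.0
```

```bash
python3 dr.py; python3 -c "
from h import *
to([.564,.192,.28],7.9)"
```

```text
now 3.8 [ 0.5188 -0.1706  0.282 ] yaw 8.04 q6 0.895 F [ 0.8 -0.3  1.1] -> cm [ 2.89 -0.11 20.5 ] twist 0.14
t -0.33 -0.29 front 0.6267 back 0.7752 depth 0.1485
t -0.19 -0.15 front 0.529 back 0.7744 depth 0.2454
t range -0.3599579769880118 -0.11940083347708752
now 3.85 [ 0.5217 -0.1722  0.2898] yaw 8.05 q6 0.895 F [ 2.2 -0.5  5. ] -> cm [  9.28 -35.48   0.82] twist 0.15
```

Drawer still home (245 mm). Moving over to the cap at z ≈ 0.29, where the fingertips are well above it.

Call:
servo_tool --motion '[[[1,-4,0,0,-1],[2.1,-8,0,0,-1],[3.2,-12,0,0,-1],[4.2,-16,0,0,-1],[5.2,-20,0,0,-1]]]'

```text
time_s: 4.35
eef_pos: [0.5425, 0.0361, 0.2801]
eef_rot: [-0.0, 0.998, 0.07, 0.001]
wrist_force: [0.4, -0.0, -0.5]
opening: 0.997
grasp_force: 0.0
```

Call:
servo_tool --motion '[[[1,-4,0,0,-1],[2.1,-8,0,0,-1],[3.1,-12,0,0,-1],[3.8,-14.5,0,0,-1],[4,-15.5,0,0,-1]]]'

```text
time_s: 4.85
eef_pos: [0.5602, 0.1961, 0.2799]
eef_rot: [-0.001, 0.997, 0.071, 0.0]
wrist_force: [0.2, -0.1, -0.4]
opening: 0.998
grasp_force: 0.0
```

```bash
python3 -c "
from h import *
to([.564,.192,.190],7.9)
c=cam('scene'); save(c,'s3.png',(310,110,490,310),3)
w=world(c); m=(w[...,2]>.17)&(w[...,2]<.199); m[:195]=0;m[245:]=0;m[:,:370]=0;m[:,:][:,412:]=0
p=w[m]; print(p.min(0),p.max(0))"
```

```text
now 4.85 [0.5602 0.1961 0.2799] yaw 8.2 q6 1.564 F [ 0.2 -0.1 -0.4] -> cm [0.31 0.47 8.99] twist 0.3
[0.53749424 0.16754864 0.17029379] [0.59570006 0.22028519 0.19899353]
```

View pics/s3.png

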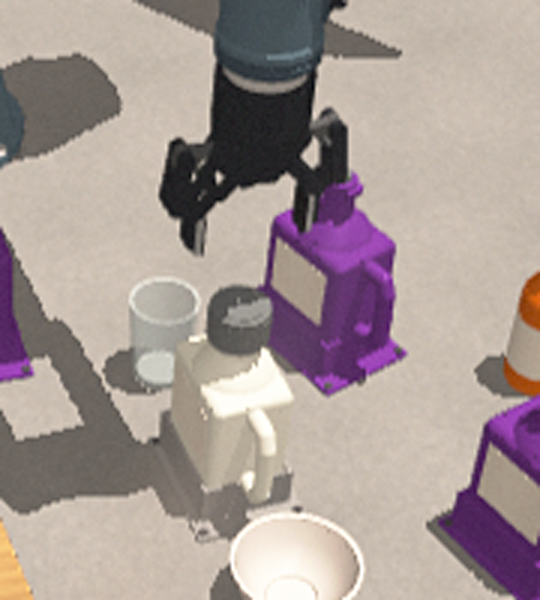

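The open gripper's fingers (195,240) and (305,215) straddle the line above the grey cap (240,320), with nothing in between. I'll settle sideways and descend partway.

Call:
servo_tool --motion '[[[0.3,0.3,0,0,-1],[0.3,0.3,1,0,-1],[0.3,0.3,2,0,-1],[0.3,0.3,3,0,-1],[0.3,0.3,3,0,-1]]]'

```text
time_s: 5.4
eef_pos: [0.5627, 0.1899, 0.2476]
eef_rot: [0.0, 0.998, 0.069, -0.002]
wrist_force: [-0.2, 0.7, -0.9]
opening: 1.003
grasp_force: 0.0
```

```bash
python3 -c "
from h import *
to([.564,.193,.189],7.9)"
```

```text
now 5.4 [0.5627 0.1899 0.2476] yaw 7.96 q6 1.558 F [-0.2  0.7 -0.9] -> cm [ 0.2  -0.29  5.86] twist 0.06
```

Call:
servo_tool --motion '[[[0.1,-0.2,1.5,0,-1],[0.1,-0.2,3,0,-1],[0.1,-0.2,4.5,0,-1],[0.1,-0.2,5.9,0,-1],[0.1,-0.2,5.9,0,-1]]]'

```text
time_s: 5.9
eef_pos: [0.5628, 0.1928, 0.1879]
eef_rot: [0.0, 0.998, 0.07, -0.003]
wrist_force: [-1.3, -0.7, 1.1]
opening: 0.998
grasp_force: 0.0
```

```bash
python3 -c "
from h import *
to([.564,.193,.189],7.9)"
```

```text
now 5.9 [0.5628 0.1928 0.1879] yaw 8.04 q6 1.561 F [-1.3 -0.7  1.1] -> cm [ 0.12 -0.   -0.11] twist 0.14
```

Call:
servo_tool --motion '[[[0.1,0,0,0,1],[0.1,0,0,0,1],[0.1,0,0,0,1],[0.1,0,0,0,1],[0.1,0,0,0,1]]]'

```text
time_s: 6.4
eef_pos: [0.5663, 0.1937, 0.1925]
eef_rot: [-0.0, 0.998, 0.07, 0.001]
wrist_force: [-0.2, 4.2, 5.0]
opening: 0.6
grasp_force: 61.9
```

```bash
python3 -c "
from h import *
to([.564,.193,.189],7.9)
o=ctrl.get_obs();print(o['opening']*85,o['grasp_force'],o['torque'])"
```

```text
now 6.4 [0.5663 0.1937 0.1925] yaw 8.04 q6 1.561 F [-0.2  4.2  5. ] -> cm [-0.23  0.04  0.35] twist 0.14
51.024058003704766 61.875096559524536 [0.59228742 0.11244223 0.02895341]
```

Gripped at 51 mm with 62 N. Pressing down in small steps.

Call:
servo_tool --motion '[[[0,0,0.2,0,1],[0,0,0.4,0,1],[0,0,0.5,0,1],[0,0,0.5,0,1],[0,0,0.5,0,1]]]'

```text
time_s: 6.9
eef_pos: [0.5663, 0.1937, 0.1878]
eef_rot: [-0.0, 0.998, 0.07, 0.001]
wrist_force: [-1.4, 3.3, 7.1]
opening: 0.598
grasp_force: 62.2
```

```bash
cat > cp.py <<'E'
from h import *
to([.564,.193,.189],7.9)
c=cam('scene'); w=world(c); o=ctrl.get_obs(); print(o['grasp_force'],o['wrist_force'],o['eef_pos'])
E
python3 cp.py
```

```text
now 6.9 [0.5663 0.1937 0.1878] yaw 8.05 q6 1.561 F [-1.4  3.3  7.1] -> cm [-0.24  0.04 -0.12] twist 0.15
62.16987378895283 [-2.15183248  3.11363524  7.76637247] [0.56630709 0.19369238 0.18778167]
```

Call:
servo_tool --motion '[[[-0.1,0,0.1,0,1],[-0.1,0,0.1,0,1],[-0.1,0,0.1,0,1]]]'

```text
time_s: 7.25
eef_pos: [0.5662, 0.1937, 0.1874]
eef_rot: [-0.001, 0.998, 0.07, 0.002]
wrist_force: [0.4, 4.0, 8.5]
opening: 0.597
grasp_force: 62.3
```

```bash
python3 cp.py
```

```text
now 7.25 [0.5662 0.1937 0.1874] yaw 8.04 q6 1.561 F [0.4 4.  8.5] -> cm [-0.23  0.03 -0.16] twist 0.14
62.269296795129776 [0.42568654 3.73706797 7.53663975] [0.56618112 0.19366634 0.1873833 ]
```

Call:
servo_tool --motion '[[[0,0,0.1,0,1],[0,0,0.1,0,1],[0,0,0.1,0,1]]]'

```text
time_s: 7.6
eef_pos: [0.5662, 0.1937, 0.1869]
eef_rot: [-0.001, 0.998, 0.07, 0.002]
wrist_force: [-0.6, 4.3, 11.4]
opening: 0.601
grasp_force: 62.4
```

```bash
python3 cp.py
```

```text
now 7.6 [0.5662 0.1937 0.1869] yaw 8.04 q6 1.561 F [-0.6  4.3 11.4] -> cm [-0.23  0.04 -0.21] twist 0.14
62.404003366827965 [-1.71047927  4.60882556 11.09552712] [0.56623697 0.19366727 0.18692442]
```

11.4 N exceeds the 9 N spring force, so the cap is at its stop. Turning anticlockwise (negative twist).

Call:
servo_tool --motion '[[[0,0,0,-4,1],[0,0,0,-8,1],[0,0,0,-13,1],[0,0,0,-18,1],[0,0,0,-23,1]]]'

```text
time_s: 8.15
eef_pos: [0.5668, 0.1932, 0.187]
eef_rot: [0.0, 0.963, 0.269, 0.003]
wrist_force: [1.7, 2.4, 10.0]
opening: 0.599
grasp_force: 62.2
```

```bash
python3 cp.py; python3 -c "
from h import *
print(ctrl.get_obs()['torque'])"
```

```text
now 8.15 [0.5668 0.1932 0.187 ] yaw 31.23 q6 1.156 F [ 1.7  2.4 10. ] -> cm [-0.25 -0.13 -0.2 ] twist 23.33
62.19209644943476 [ 0.57604088  0.86372831 10.81007214] [0.56673079 0.19320491 0.18698104]
[ 0.33469745 -0.00993253  0.04414519]
```

Call:
servo_tool --motion '[[[0,0,0,-6,1],[0,0,0,-12,1],[0,0,0,-18,1],[0,0,0,-24,1],[0,0,0,-30,1]]]'

```text
time_s: 8.7
eef_pos: [0.5661, 0.1939, 0.187]
eef_rot: [0.0, 0.86, 0.51, 0.002]
wrist_force: [-1.5, 4.4, 12.1]
opening: 0.602
grasp_force: 62.4
```

Call:
servo_tool --motion '[[[0,0,0,-7,1],[0,0,0,-14,1],[0,0,0,-21,1],[0,0,0,-28,1],[0,0,0,-37,1]]]'

```text
time_s: 9.2
eef_pos: [0.5654, 0.1944, 0.1869]
eef_rot: [0.0, 0.656, 0.754, 0.002]
wrist_force: [-3.7, 5.6, 14.6]
opening: 0.601
grasp_force: 62.5
```

Call:
servo_tool --motion '[[[0,0,0,-2,1],[0,0,0,-2,1]]]'

```text
time_s: 9.4
eef_pos: [0.5653, 0.1943, 0.1869]
eef_rot: [0.0, 0.645, 0.764, 0.002]
wrist_force: [-4.1, 5.7, 13.6]
opening: 0.599
grasp_force: 62.5
```

```bash
python3 cp.py; python3 -c "
from h import *
print(ctrl.get_obs()['torque'])"
```

```text
now 9.4 [0.5653 0.1943 0.1869] yaw 99.72 q6 -0.038 F [-4.1  5.7 13.6] -> cm [-0.1  -0.15 -0.21] twist 91.82
62.47486777603626 [-3.64991381  5.99966816 13.76954634] [0.56537774 0.19427639 0.18694139]
[ 0.82644978  0.8462722  -0.04519611]
```

Turned 92° with almost no torque about z. Lifting slowly.

Call:
servo_tool --motion '[[[0,0,-0.3,0,1],[0,0,-0.6,0,1],[0,0,-0.9,0,1],[0,0,-1.2,0,1],[0,0,-1.5,0,1]]]'

```text
time_s: 9.95
eef_pos: [0.5643, 0.1938, 0.1988]
eef_rot: [-0.001, 0.645, 0.764, 0.0]
wrist_force: [1.9, 5.6, -4.0]
opening: 0.603
grasp_force: 62.9
```

```bash
python3 cp.py
```

```text
now 9.95 [0.5643 0.1938 0.1988] yaw 99.64 q6 -0.037 F [ 1.9  5.6 -4. ] -> cm [-0.08 -0.04  0.98] twist 91.74
63.26804066367913 [-0.12806172  5.81226797 -0.82317884] [0.56435383 0.19382566 0.19921902]
```

Call:
servo_tool --motion '[[[0,0,-1,0,1],[0,0,-2,0,1],[0,0,-3,0,1],[0,0,-4,0,1],[0,0,-5,0,1]]]'

```text
time_s: 10.5
eef_pos: [0.5647, 0.1927, 0.2502]
eef_rot: [0.0, 0.645, 0.764, -0.0]
wrist_force: [-0.3, 0.2, -0.4]
opening: 0.605
grasp_force: 64.1
```

Call:
servo_tool --motion '[[[0,0,-1.2,0,1],[0,0,-2.4,0,1],[0,0,-3.5,0,1],[0,0,-4.3,0,1],[0,0,-4.6,0,1]]]'

```text
time_s: 11.0
eef_pos: [0.565, 0.193, 0.2967]
eef_rot: [0.001, 0.645, 0.764, 0.001]
wrist_force: [0.6, -0.1, -1.3]
opening: 0.6
grasp_force: 64.1
```

Call:
servo_tool --motion '[[[0,0,0,0,1],[0,0,0,0,1],[0,0,0,0,1],[0,0,0,0,1]]]'

```text
time_s: 11.4
eef_pos: [0.5644, 0.1929, 0.2947]
eef_rot: [-0.0, 0.645, 0.764, -0.0]
wrist_force: [-0.6, 0.4, -0.1]
opening: 0.595
grasp_force: 64.1
```

```bash
python3 cp.py; python3 dr.py; python3 -c "
from h import *
c=cam('scene'); save(c,'s4.png',(180,110,480,350),2.5)"
```

```text
now 11.4 [0.5644 0.1929 0.2947] yaw 99.62 q6 -0.037 F [-0.6  0.4 -0.1] -> cm [ 1.000e-02 -2.000e-02  1.057e+01] twist 91.72
64.0537834254792 [ 0.48112977 -0.20757294 -0.3885102 ] [0.5644215  0.19295955 0.29478475]
now 11.45 [0.5644 0.193  0.2948] yaw 99.63 q6 -0.037 F [ 0.5 -0.2 -0.4] -> cm [-35.06  -7.64  21.78] twist 91.73
t -0.33 -0.29 front 0.5289 back 0.7769 depth 0.248
t -0.19 -0.15 front 0.5288 back 0.7757 depth 0.2469
t range -0.3608284554194512 -0.11939541155039489
```

View pics/s4.png

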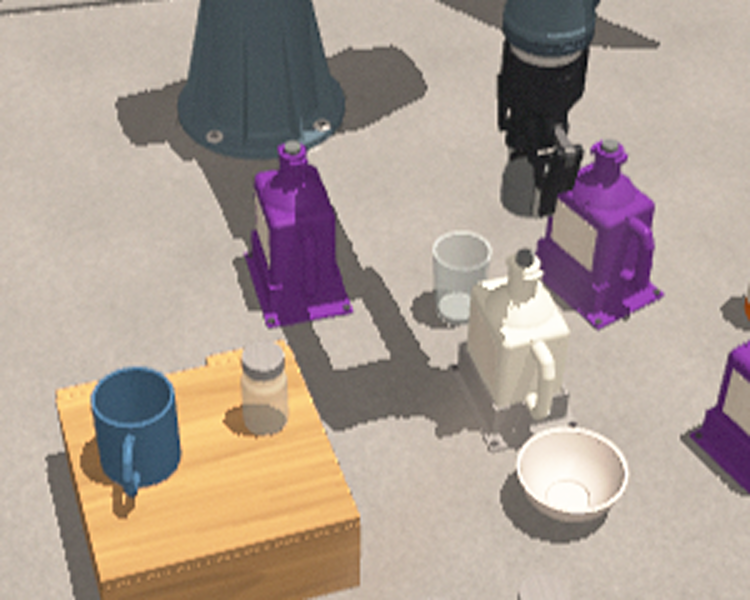

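The grey cap (525,185) hangs upright in the gripper above the bare neck (525,258), the drawer is shut, and the other things are in place. Handing in.

```bash
python3 -c "
from bench import ctrl
print(ctrl.hand_in())"
```

```text
the job is handed in; nothing more can be done
None
```

The job is handed in, with no verdict returned: the drawer is home past its catch, and the cap was pressed, turned about 92° anticlockwise and is held upright about 8 cm above the jug's mouth.

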